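# Reset the length stop of a tube fixture to the marked notch

### The arm

A 6-joint arm with a two-finger parallel gripper is mounted at the origin on the work surface. World frame = base frame: x ahead of the robot, y to its left, z up, the work surface at z = 0. Lengths are in m, angles in rad, forces in N, time in s.
With the tool pointing down it reaches from about 0.375 to 0.9 m from the base axis. Payload 3.1 kg.
Tool frame: the origin (TCP) lies midway between the tips of the shut fingers; the grasp point (between the pads) lies 19 mm behind it; x points along the fingers, y is the direction in which the jaws open and shut, and the axes are right-handed (so a half turn about x gives the same grasp; the last joint's range is limited). The gripper opens to 87 mm and grips with 3 to 60 N. Pads are 19 mm wide; open, the fingers measure 117 mm over their backs; the gripper's body (75 mm by 190 mm) begins 51 mm behind the grasp point.
Start: joints at [-1.385, 0.527, 1.433, -0, 1.181, -0.178], TCP at [0.222, -0.584, 0.223] pointing down, gripper open.
Joint ranges: [-3.08, 3.08], [-0.75, 2.2], [0.22, 2.44], [-1.43, 4.57], [0, 2.65], [-2.85, 2.85]. Speed limits (rad/s): [2.79, 2.79, 3.14, 3.14, 3.14, 3.14].

### API

Orientations are given as a unit quaternion [x, y, z, w].
In Python, from rig import get_obs, imaging, robot gives the robot as it stands.
- The arm moves only by the shell command python3 -m inch 'ROWS' [FORCE]. ROWS is JSON, a list of rows, each a list of 3 entries, a list of its own where there are three numbers: the finger opening in mm, from 0 to 87, then the shift along the tool's x, y, z in mm, then the turn, a rotation vector about the tool's x, y, z in degrees. In form: [[grip, [dx, dy, dz], [wx, wy, wz]], ...]. A call has 1 to 12 rows; each row shifts and turns the pose as measured when the row begins, along the tool's axes as they then stand; what a row does not reach is not made up. A row lasts 1/8 s, in which the tool goes at most 62.5 mm and 10.7 degrees, less where a joint would pass 70% of its speed; a pose out of reach is approached as far as the arm can. A call with a gripper value outside its range is refused whole. The fingers move at their own pace and stop on an object; FORCE is the grip in N (left out, the last holds). Time passes only in rows, so rows that do not move let the fingers close. It gives the time, the measured TCP pose, the force and the opening at its end, in the units of the state.
- get_obs(): the state, without advancing time (a new reading comes with each control period).
- imaging.camera(name): name is "side" or "top"; returns the picture (400x640x3 uint8, red, green, blue); there is no depth.
- imaging.camera_params(name): a dict with "camera_matrix" (3x3 intrinsics, pixels), "k1" (the pictures are not rectified: a ray, as slopes to the right and down, at radius r is drawn at 1 + k1 r^2 times it, then the intrinsics apply), "xyz" and "rotation" of the camera in the world. Camera axes: x right, y down, z forward; pixel columns grow to the right and rows downward; lengths in m; the calibration is good to about 2 mm. A picture is of the moment at which its call begins. camera_params takes no time and is no camera call.
- robot.hand_in(): hands the job in, once; it reports no verdict.
Trained networks look in the newest picture that a camera, given by its name, has taken for a name from the list of things; names that differ only in an ending like _2 or _b are one class to them, and where a whole thing is asked for, a point or a joint stands for the part that bears it (a point fixed in the world has none). Each returns a list of dicts, best first, with "confidence" (0 to 1); they miss things now and then, are a little off and sometimes report something else, mostly with a low value. They report only what shows in the picture. A call takes as long as a camera call.
- imaging.cut_out(camera, target): "pixels" (400x640 bool, what is visible of it) and "box" ([centre column, centre row, width, height] in pixels, round what is visible of it).
- imaging.tip_of(camera, target): "pixel" ([column, row] in pixels: a listed point, or the origin of a listed thing).
The state is a dict: "time": time; "q": joint angles; "joint_velocities": joint speeds; "joint_torque": joint torques, N m; "position": TCP position; "tool_rot": TCP orientation; "ft_force": force on the tool from outside, world axes, zero at the start; "moment": the same for the moment, N m; "grip_width": finger opening in m.
Only numpy, scipy, OpenCV 4.12 (cv2) and the standard library are available. Lean on these libraries where they do the work, as an engineer would, in place of code of your own. Each camera call takes 0.05 s, during which the arm holds its last target. There are 200 camera calls.

### The job

Move the red length-stop carriage to the notch beside the orange marker: squeeze the yellow lever bar towards the fixed black bar, keep it fully squeezed all the way along the rail, and let go at the marker so that the brass tooth drops right into that notch. The marker shows only roughly where the notch is (up to 10 mm off), so if the tooth lands on the bar, squeeze and shift a little until it drops in. Squeeze gently (the lever must never feel more than 60 N), leave the tube, jar and magnet alone, and end with the lever sprung fully out and the gripper clear.

Things in the scene. Friction and masses are not known exactly. Their poses are not given: they have to be found in the camera images.
- rail: Blue base plate, fixed on the table, 150 mm (its x) by 310 mm (its y) by 10 mm; origin on the table under the guide rail. The carriage slides along its y; its x points across the rail from the fixed black bar towards lever, notched bar and markers; z up. Yaw within 0.3 rad. On it stand the notched bar (bright aluminium on a dark steel back, top 52 mm above the table) and four markers (top 44 mm).
- carriage (a joint): Position of the red carriage along the rail's y, m: 0 at the rail's middle, + towards the rail's +y, travel 0.092 either way. Starts within 5 mm of 0, its tooth in a wide parking slot (29 mm). About 3 N of friction; stays where it is left. Its block is 43 mm high; a stop blade (top 60 mm above the table) sticks out on the side away from the lever.
- lever (a joint): Angle of the release lever, rad: 0 sprung fully out (tooth fully in a notch or the parking slot), 0.24 fully squeezed against its stop; squeezed means above 0.17. The tooth clears the notched bar above about 0.16; when it rests on a land between notches the lever stays at about 0.15. The spring takes about 4 N at the lever bar to start, 12 N at full squeeze.
- fixed_bar (a point): Centre of the black bar fixed on the carriage: 14 mm diameter, 46 mm long, lying along the rail's y, 92 mm above the table, on two thin steel posts on the carriage's middle line. The yellow lever bar faces it; the two are pinched together from above, closing along the rail's x. Beside and above the pair is free space.
- lever_bar (a point): Centre of the yellow bar of the release lever, 14 mm diameter, 46 mm long, along the rail's y, level with the fixed bar. Sprung out it lies 41 mm to the rail's +x of the fixed bar (55 mm over both bars), fully squeezed 23 mm (37 mm over both). The lever pivots 76 mm below it.
- tooth_tip (a point): Tip of the brass tooth on the lever, 10 mm wide (along the rail's y) and 8 mm high, about 42 mm above the table, on the carriage's middle line (same place along the rail as the two bars). It enters the notches of the notched bar towards the rail's +x. A notch is 13 mm wide: the tooth drops in only within about 1.5 mm of its centre.
- target (a point): Top centre of the orange marker, 12 x 10 x 34 mm, axes parallel to the rail's, behind the notched bar, 72 mm from the rail's middle line. It stands at one of four notches, 45 or 75 mm either way from the rail's middle; black markers stand at the others. The notched bar is bolted through long holes: its notches lie 4 to 10 mm off their markers along the rail (all by one unmeasured shift).
- tube_c (a point): Centre of a loose square steel tube offcut, 30 x 90 x 30 mm, lying on the table. Leave alone.
- jar_c (a point): Centre of a loose blue jar with green cap, 64 mm diameter, 75 mm tall. Leave alone.
- magnet_c (a point): Centre of a loose red welding magnet, 70 x 70 x 30 mm. Leave alone.

How it is judged:
By the outcome, as a careful person would: the job done as asked, in the order asked, and still so for the second after the job is handed in, with the robot touching nothing.
It also fails if it takes over 64 s, if anything falls off the work surface, if the arm or the gripper's body presses on something with over 40 N, if the wrist force passes 120 N, or if a joint passes its speed limit or range.

## Working session

There is one attempt and no reset: what is moved stays moved. The work goes in short steps, Python scripts to look and compute and a shell command to move; the robot and the scene stay as the last step left them, time stands still between calls to the robot, and variables do not carry over. Pictures are saved under pics/ and viewed, about 8 in all and at most 12, crops included, and the job is handed in when it is done.

```bash
mkdir -p pics; cat > h.py <<'E'
import numpy as np, cv2
from rig import get_obs, imaging, robot
from scipy.spatial.transform import Rotation as R
def cam(n):
    p=imaging.camera_params(n); Rm=np.array(p['rotation'],float)
    if Rm.shape!=(3,3): Rm=R.from_quat(Rm).as_matrix()
    return np.array(p['camera_matrix']),p['k1'],np.array(p['xyz']),Rm
def ray(n,px):
    K,k,t,Rm=cam(n); d=np.linalg.solve(K,[px[0],px[1],1.])[:2]; u=d.copy()
    for _ in range(30): u=d/(1+k*(u@u))
    return t,Rm@np.array([u[0],u[1],1])
def onz(n,px,z):
    t,d=ray(n,px); return t+d*(z-t[2])/d[2]
def tri(a,pa,b,pb):
    t1,d1=ray(a,pa);t2,d2=ray(b,pb)
    s=np.linalg.lstsq(np.c_[d1,-d2],t2-t1,rcond=None)[0]
    p,q=t1+s[0]*d1,t2+s[1]*d2
    return (p+q)/2,np.linalg.norm(p-q)
def proj(n,P):
    K,k,t,Rm=cam(n); c=Rm.T@(np.array(P)-t); u=c[:2]/c[2]; u=u*(1+k*(u@u)); return (K@[u[0],u[1],1])[:2]
def snap(n,f,crop=None,sc=1):
    im=imaging.camera(n)[:,:,::-1]
    if crop: im=im[crop[1]:crop[3],crop[0]:crop[2]]
    cv2.imwrite('pics/'+f,cv2.resize(im,None,fx=sc,fy=sc,interpolation=cv2.INTER_CUBIC))
E
python3 - <<'E'
from h import *
np.set_printoptions(precision=4,suppress=True)
Z=dict(rail=0,fixed_bar=.092,lever_bar=.092,tooth_tip=.042,target=.044)
for n in ('side','top'):
    snap(n,n+'0.png'); p=imaging.camera_params(n); print(n,p)
    for k,z in Z.items():
        for r in imaging.tip_of(n,k)[:2]: print(k,r['pixel'],round(r['confidence'],2),onz(n,r['pixel'],z))
o=get_obs();print(o)
E
```

```text
side {'camera_matrix': array([[433.9791,   0.    , 323.4144],
       [  0.    , 433.9791, 202.3477],
       [  0.    ,   0.    ,   1.    ]]), 'k1': -0.0967292812480041, 'xyz': array([0.0384, 0.6948, 0.8761]), 'rotation': array([-0.2721,  0.8759, -0.3789,  0.1236])}
rail [325.9, 220.0] 0.77 [ 0.5335 -0.0146  0.    ]
rail [315.9, 204.6] 0.29 [ 0.5939 -0.0505  0.    ]
fixed_bar [330.3, 197.1] 0.76 [ 0.5206 -0.0178  0.092 ]
lever_bar [318.9, 192.7] 0.52 [ 0.5561 -0.0151  0.092 ]
tooth_tip [315.1, 201.9] 0.51 [ 0.5756 -0.0226  0.042 ]
top {'camera_matrix': array([[483.9567,   0.    , 319.7912],
       [  0.    , 483.9567, 195.3569],
       [  0.    ,   0.    ,   1.    ]]), 'k1': 0.04153598372357288, 'xyz': array([0.3605, 0.0066, 1.4701]), 'rotation': array([ 0.7134, -0.6977,  0.0522, -0.039 ])}
rail [312.8, 203.6] 0.91 [0.5258 0.002  0.    ]
rail [320.9, 202.3] 0.72 [ 0.5304 -0.0226  0.    ]
fixed_bar [318.7, 203.5] 0.79 [ 0.5162 -0.0146  0.092 ]
lever_bar [319.6, 187.5] 0.62 [ 0.5625 -0.0162  0.092 ]
tooth_tip [318.0, 186.4] 0.56 [ 0.5731 -0.0122  0.042 ]
target [299.9, 176.2] 0.4 [0.6022 0.0425 0.044 ]
{'time': 0.6, 'q': array([-1.3855,  0.5275,  1.4327, -0.    ,  1.1814, -0.1785]), 'joint_velocities': array([ 0.0016,  0.0021, -0.    , -0.0006,  0.002 ,  0.    ]), 'joint_torque': array([ -0.0005, -43.9742, -17.6891,   0.0632,   0.0507,  -0.    ]), 'position': array([ 0.2224, -0.584 ,  0.2226]), 'tool_rot': array([-0.6954, -0.1279,  0.6954, -0.1279]), 'ft_force': array([-0.5437, -0.146 ,  1.2904]), 'moment': array([-0.0454, -0.0177,  0.0057]), 'grip_width': 0.08671143013466719}
```

```bash
cd pics; python3 -c "
import cv2,numpy as np
a=cv2.imread('top0.png');b=cv2.imread('side0.png');cv2.imwrite('both.png',cv2.resize(np.vstack([a,b]),(480,600),interpolation=cv2.INTER_AREA))"
```

```text
(no output)
```

View pics/top0.png

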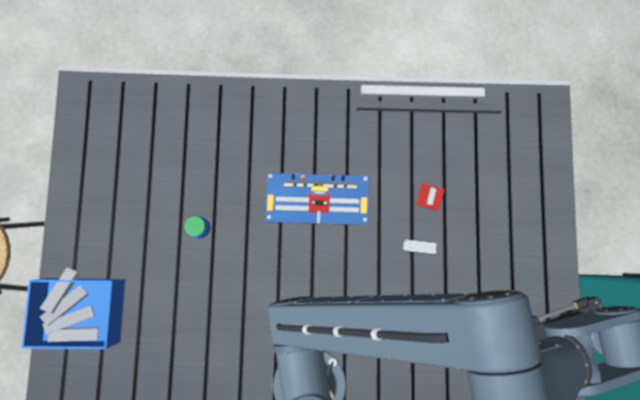

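View pics/side0.png

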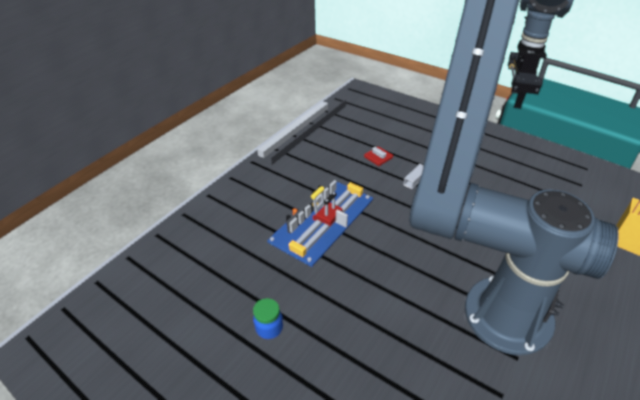

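```bash
cat > m.py <<'E'
from h import *
np.set_printoptions(precision=4,suppress=True)
for n in ('top','side'):
    K=cam(n)
    im=imaging.camera(n)
    c=(255,160,380,240) if n=='top' else (260,170,380,270)
    hsv=cv2.cvtColor(np.ascontiguousarray(im),cv2.COLOR_RGB2HSV)
    m=cv2.inRange(hsv,(100,120,80),(125,255,255)); mm=np.zeros_like(m); mm[c[1]:c[3],c[0]:c[2]]=m[c[1]:c[3],c[0]:c[2]]
    pts=np.array([onz(n,p,.01)[:2] for p in cv2.findNonZero(mm)[:,0].astype(float)])
    r=cv2.minAreaRect((pts*1000).astype(np.float32)); print(n,r)
    for nm,lo,hi in (('orange',(8,150,120),(16,255,255)),('yellow',(20,120,120),(35,255,255))):
        q=cv2.inRange(hsv,lo,hi)[c[1]:c[3],c[0]:c[2]]
        k,l,st,ce=cv2.connectedComponentsWithStats(q)
        for i in range(1,k):
            if st[i,4]>3: px=ce[i]+c[:2]; print(nm,st[i,4],px,onz(n,px,.044 if nm=='orange' else .092))
    cv2.imwrite(f'pics/c_{n}.png',cv2.resize(im[c[1]:c[3],c[0]:c[2],::-1],None,fx=6,fy=6 if n=='top' else 5.9,interpolation=cv2.INTER_CUBIC))
    for k in ('rail','fixed_bar','lever_bar','tooth_tip','target'):
        print(k,[(r['pixel'],round(r['confidence'],2)) for r in imaging.tip_of(n,k)[:2]])
E
python3 m.py
```

```text
top ((542.3518676757812, -9.744384765625), (156.06219482421875, 305.8896789550781), 0.38535064458847046)
yellow 48 [318.9375 187.7708] [ 0.5617 -0.0143  0.092 ]
yellow 56 [270.4286 202.4821] [0.5159 0.1235 0.092 ]
yellow 55 [363.4727 205.3818] [ 0.5137 -0.1431  0.092 ]
rail [([317.1, 202.5], 0.67)]
fixed_bar [([315.1, 202.5], 0.56), ([319.2, 186.5], 0.55)]
lever_bar [([318.0, 188.5], 0.64)]
tooth_tip [([318.0, 186.7], 0.43), ([199.8, 228.5], 0.22)]
target [([302.3, 175.4], 0.53)]
side ((540.7255859375, -5.7657623291015625), (313.4268493652344, 155.37664794921875), 89.64279174804688)
orange 17 [294.3529 210.4118] [0.6016 0.0393 0.044 ]
yellow 131 [354.8779 188.2901] [ 0.4849 -0.0853  0.092 ]
yellow 71 [316.7606 191.8451] [ 0.563  -0.0147  0.092 ]
yellow 144 [297.2431 248.0486] [0.4847 0.1757 0.092 ]
rail [([326.5, 216.6], 0.66)]
fixed_bar [([328.9, 200.1], 0.62)]
lever_bar [([314.8, 194.0], 0.52)]
tooth_tip [([312.8, 202.7], 0.49)]
target []
```

View pics/c_top.png

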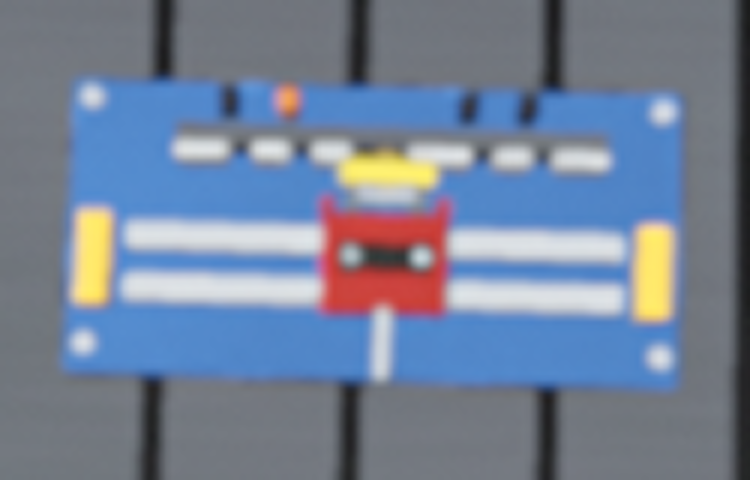

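View pics/c_side.png

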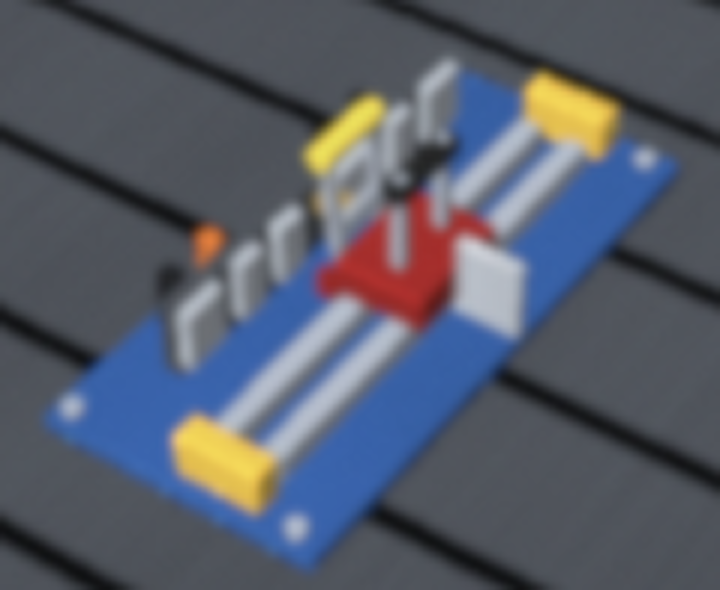

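```bash
cat > n.py <<'E'
from h import *
np.set_printoptions(precision=4,suppress=True)
im=imaging.camera('top'); 
hsv=cv2.cvtColor(np.ascontiguousarray(im),cv2.COLOR_RGB2HSV).astype(float)
def samp(ch,P):
    uv=np.array([proj('top',p) for p in P],np.float32)
    return cv2.remap(ch.astype(np.float32),uv[:,0].copy(),uv[:,1].copy(),cv2.INTER_CUBIC)[:,0] if 0 else cv2.remap(ch.astype(np.float32),uv[:,:1].copy(),uv[:,1:].copy(),cv2.INTER_LINEAR)[:,0]
ys=np.arange(.11,-.13,-.0005)
# bar line: ends in crop px
a=onz('top',[255+175/6,160+149/6],.052); b=onz('top',[255+610/6,160+160/6],.052); print('bar ends',a,b)
g=im.max(2).astype(float)
P=[a+(b-a)*(y-a[1])/(b[1]-a[1]) for y in ys]
v=samp(g,P)
thr=150; idx=np.where(np.diff((v>thr).astype(int)))[0]
print('crossings',[(round(float(ys[i]),4),'up' if v[i+1]>v[i] else 'dn') for i in idx])
from scipy.signal import find_peaks
pk=find_peaks(-v,prominence=30)[0]; print('minima',ys[pk],v[pk])
for nm,lo,hi,z in (('yellow',(20,120,120),(35,255,255),.092),('red',(0,150,100),(6,255,255),.043),('red2',(172,150,100),(180,255,255),.043)):
    q=cv2.inRange(hsv.astype(np.uint8),lo,hi)[160:240,285:350]
    ce=np.argwhere(q)[:,::-1]+[285,160]; print(nm,len(ce),onz('top',ce.mean(0),z),onz('top',[ce[:,0].min(),ce[:,1].mean()],z)[1],onz('top',[ce[:,0].max(),ce[:,1].mean()],z)[1])
# crop landmarks: posts / fixed bar, blade
for nm,p,z in (('fixedbar',(385,257),.092),('lever',(388,172),.092),('bladetop',(381,345),.06),('orange',(288,100),.044),('blk',(230,101),.044),('blk',(469,108),.044),('blk',(528,108),.044),('endL',(92,257),.03),('endR',(654,272),.03)):
    print(nm,onz('top',[255+(p[0]-2.5)/6,160+(p[1]-2.5)/6],z))
for c in ((92,97),(664,112),(83,343),(659,358)): print(onz('top',[255+(c[0]-2.5)/6,160+(c[1]-2.5)/6],.011))
E
python3 n.py
```

```text
bar ends [0.5739 0.0882 0.052 ] [ 0.5735 -0.1267  0.052 ]
crossings [(0.0295, 'dn'), (0.026, 'up'), (-0.0585, 'dn'), (-0.065, 'up'), (-0.089, 'dn'), (-0.094, 'up')]
minima [ 0.0565  0.027  -0.006  -0.0625 -0.092 ] [151.3086 145.6865 177.1992 131.5469 135.4375]
yellow 48 [ 0.5617 -0.0143  0.092 ] 0.002793591865895358 -0.03461420963461402
red 172 [ 0.5206 -0.0145  0.043 ] 0.010452615664979195 -0.042951649104030605
red2 37 [ 0.5247 -0.0164  0.043 ] 0.013514031301974583 -0.04287528892647639
fixedbar [ 0.5193 -0.0147  0.092 ]
lever [ 0.5603 -0.0152  0.092 ]
bladetop [ 0.4798 -0.0141  0.06  ]
orange [0.6023 0.0345 0.044 ]
blk [0.6011 0.0633 0.044 ]
blk [ 0.6004 -0.0556  0.044 ]
blk [ 0.6012 -0.085   0.044 ]
endL [0.523  0.1303 0.03  ]
endR [ 0.522  -0.1502  0.03  ]
[0.607  0.1347 0.011 ]
[ 0.6063 -0.1566  0.011 ]
[0.4816 0.1349 0.011 ]
[ 0.4806 -0.1551  0.011 ]
```

```bash
cat > g.py <<'E'
from h import *
import sys
np.set_printoptions(precision=2,suppress=True)
# shift needed (mm, tool axes) to world target, turn about tool x for tool y || rail x
T=np.array([float(a) for a in sys.argv[1:4]])
o=get_obs(); Rt=R.from_quat(o['tool_rot']).as_matrix()
print('t',o['time'],'pos',o['position']*1000,'q',o['q'],'w',o['grip_width']*1000,'F',o['ft_force'])
print('axes\n',Rt); print('shift',Rt.T@(T-o['position'])*1000)
u=np.array([1,.003,0]);
for s in (1,-1):
    l=Rt.T@(s*u); print('turn x',np.degrees(np.arctan2(l[2],l[1])))
d=Rt.T@[0,0,-1]; print('tilt rotvec deg',np.degrees(np.cross([1,0,0],d)))
E
python3 g.py .531 -.0147 .2
```

```text
t 1.25 pos [ 222.39 -584.09  222.55] q [-1.39  0.53  1.43  0.    1.18 -0.18] w 87.24378393581058 F [-0.01 -0.97 -0.32]
axes
 [[ 0.    0.36 -0.93]
 [-0.   -0.93 -0.36]
 [-1.    0.   -0.  ]]
shift [  22.55 -422.35 -490.99]
turn x -69.33177549817808
turn x 110.66822450182192
tilt rotvec deg [ 0. -0. -0.]
```

```bash
python3 -m inch '[[87,[2,-38,-45],[0,0,0]],[87,[2,-38,-45],[0,0,0]],[87,[2,-38,-45],[0,0,0]],[87,[2,-38,-45],[0,0,0]],[87,[2,-38,-45],[0,0,0]],[87,[2,-38,-45],[0,0,0]],[87,[2,-38,-45],[0,0,0]],[87,[2,-38,-45],[0,0,0]],[87,[2,-38,-45],[0,0,0]],[87,[2,-38,-45],[0,0,0]]]' 20; python3 -m inch '[[87,[0,0,0],[-10,0,0]],[87,[0,0,0],[-10,0,0]],[87,[0,0,0],[-10,0,0]],[87,[0,0,0],[-10,0,0]],[87,[0,0,0],[-10,0,0]],[87,[0,0,0],[-10,0,0]],[87,[0,0,0],[-9.3,0,0]],[87,[0,0,0],[0,0,0]]]'; python3 g.py .531 -.0147 .075
```

```text
time: 2.5
position: [0.5185, -0.0624, 0.202]
tool_rot: [0.698, 0.12, -0.694, 0.128]
ft_force: [1.1, 0.0, 0.3]
grip_width: 0.0869
time: 3.5
position: [0.5215, -0.0563, 0.2027]
tool_rot: [0.49, 0.505, -0.489, 0.516]
ft_force: [0.6, 0.4, 0.5]
grip_width: 0.0869
t 3.5 pos [521.47 -56.3  202.74] q [-0.32  0.41  1.71 -0.01  1.   -0.35] w 86.86309218228445 F [0.55 0.37 0.46]
axes
 [[ 0.01  1.    0.04]
 [-0.01  0.04 -1.  ]
 [-1.    0.01  0.01]]
shift [127.4    9.77 -42.58]
turn x 2.172544033007385
turn x -177.8274559669926
tilt rotvec deg [ 0.    0.63 -0.65]
```

```bash
python3 -m inch '[[87,[0,5,-21],[2.2,0.6,-0.6]],[87,[0,5,-21],[0,0,0]],[87,[30,0,0],[0,0,0]],[87,[30,0,0],[0,0,0]],[87,[0,0,0],[0,0,0]]]'; python3 g.py .531 -.0147 .075
```

```text
time: 4.12
position: [0.5329, -0.0133, 0.1427]
tool_rot: [0.505, 0.495, -0.502, 0.498]
ft_force: [-0.4, -0.0, -0.2]
grip_width: 0.0869
t 4.125 pos [532.87 -13.32 142.66] q [-0.23  0.52  1.74  0.    0.88 -0.22] w 86.87938901859772 F [-0.36 -0.04 -0.2 ]
axes
 [[ 0.01  1.   -0.01]
 [-0.   -0.01 -1.  ]
 [-1.    0.01  0.  ]]
shift [67.65 -2.21  1.35]
turn x -0.9911072356878704
turn x 179.00889276431212
tilt rotvec deg [ 0.    0.05 -0.31]
```

```bash
python3 -m inch '[[87,[0,-2,1],[-1,0,-0.3]],[87,[15,0,0],[0,0,0]],[87,[15,0,0],[0,0,0]],[87,[0,0,0],[0,0,0]]]'; python3 g.py .531 -.0147 .075; python3 -c "
from h import *
snap('side','s1.png',(260,140,380,240),6)"
```

```text
time: 4.62
position: [0.5327, -0.0151, 0.1134]
tool_rot: [0.5, 0.499, -0.499, 0.502]
ft_force: [-0.5, -0.5, -0.4]
grip_width: 0.0876
t 4.625 pos [532.71 -15.14 113.37] q [-0.24  0.56  1.77 -0.    0.81 -0.24] w 87.55105579052014 F [-0.52 -0.5  -0.37]
axes
 [[ 0.  1.  0.]
 [-0.  0. -1.]
 [-1.  0.  0.]]
shift [38.36 -1.89 -0.52]
turn x -0.08628428602140169
turn x 179.9137157139786
tilt rotvec deg [ 0.    0.12 -0.27]
```

View pics/s1.png

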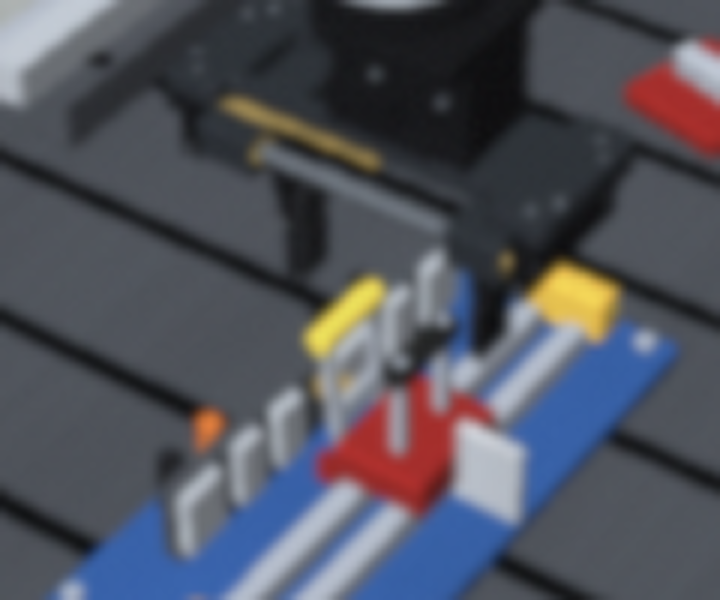

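The picture shows the open fingers (tips near crop (305,265) and (490,345)) bracketing the yellow and black bars. I'll descend next.

```bash
python3 -m inch '[[87,[13,-1,0],[0,0,0]],[87,[13,-1,0],[0,0,0]],[87,[12,0,0],[0,0,0]],[87,[0,0,0],[0,0,0]]]' 20; python3 g.py .531 -.0147 .075; python3 -m inch '[[55,[0,0,0],[0,0,0]],[55,[0,0,0],[0,0,0]],[48,[0,0,0],[0,0,0]],[48,[0,0,0],[0,0,0]]]' 20; python3 -m inch '[[42,[0,0,0],[0,0,0]],[42,[0,0,0],[0,0,0]],[40,[0,0,0],[0,0,0]],[40,[0,0,0],[0,0,0]]]';python3 g.py .531 -.0147 .075
```

```text
time: 5.18
position: [0.5314, -0.0154, 0.0732]
tool_rot: [0.501, 0.498, -0.499, 0.502]
ft_force: [-0.3, -0.3, 0.1]
grip_width: 0.087
t 5.175 pos [531.38 -15.37  73.22] q [-0.24  0.63  1.79 -0.    0.71 -0.24] w 86.9863724095912 F [-0.35 -0.3   0.09]
axes
 [[ 0.01  1.    0.  ]
 [-0.    0.   -1.  ]
 [-1.    0.01  0.  ]]
shift [-1.78 -0.36 -0.66]
turn x -0.09718152652476335
turn x 179.90281847347524
tilt rotvec deg [ 0.    0.14 -0.34]
time: 5.68
position: [0.5365, -0.0158, 0.0744]
tool_rot: [0.503, 0.495, -0.496, 0.505]
ft_force: [5.9, 1.3, -3.5]
grip_width: 0.0548
time: 6.18
position: [0.5335, -0.0158, 0.0745]
tool_rot: [0.501, 0.497, -0.498, 0.504]
ft_force: [-1.6, -1.1, -0.1]
grip_width: 0.0405
t 6.175 pos [533.51 -15.84  74.52] q [-0.24  0.63  1.79 -0.    0.71 -0.24] w 40.49709072401186 F [-1.57 -1.1  -0.09]
axes
 [[ 0.01  1.    0.  ]
 [-0.    0.   -1.  ]
 [-1.    0.01  0.  ]]
shift [-0.51 -2.5  -1.14]
turn x -0.07924347907033591
turn x 179.92075652092967
tilt rotvec deg [ 0.    0.21 -0.65]
```

```bash
python3 -m inch '[[34,[0,0,0],[0,0,0]],[34,[0,0,0],[0,0,0]],[34,[0,0,0],[0,0,0]],[34,[0,0,0],[0,0,0]]]' 25;python3 g.py .531 -.0147 .075
```

```text
time: 6.68
position: [0.5312, -0.0158, 0.0744]
tool_rot: [0.5, 0.498, -0.499, 0.503]
ft_force: [-2.8, -0.5, 1.3]
grip_width: 0.0359
t 6.675 pos [531.21 -15.83  74.38] q [-0.24  0.63  1.79 -0.    0.71 -0.24] w 35.86421260649491 F [-2.76 -0.48  1.25]
axes
 [[ 0.01  1.    0.  ]
 [-0.    0.   -1.  ]
 [-1.    0.01  0.  ]]
shift [-0.62 -0.21 -1.13]
turn x -0.04692202210137444
turn x 179.95307797789863
tilt rotvec deg [ 0.    0.2  -0.38]
```

```bash
python3 -m inch '[[34,[0,0,-5],[0,0,0]],[34,[0,0,-6],[0,0,0]],[34,[0,0,-6],[0,0,0]],[34,[0,0,-6],[0,0,0]],[34,[0,0,0],[0,0,0]]]';python3 g.py .531 .0259 .075
```

```text
time: 7.3
position: [0.5313, 0.0085, 0.0744]
tool_rot: [0.5, 0.498, -0.499, 0.504]
ft_force: [-1.9, -1.9, 0.6]
grip_width: 0.0357
t 7.3 pos [531.33   8.46  74.38] q [-0.19  0.63  1.79 -0.    0.71 -0.19] w 35.66682044773072 F [-1.85 -1.93  0.6 ]
axes
 [[ 0.01  1.    0.  ]
 [-0.    0.   -1.  ]
 [-1.    0.01  0.  ]]
shift [ -0.7   -0.28 -17.44]
turn x -0.006064286185864072
turn x 179.99393571381412
tilt rotvec deg [ 0.    0.25 -0.4 ]
```

```bash
python3 -m inch '[[34,[0,0,-6],[0,0,0]],[34,[0,0,-6],[0,0,0]],[34,[0,0,-4],[0,0,0]],[34,[0,0,0],[0,0,0]],[34,[0,0,0],[0,0,0]]]';python3 g.py .531 .0259 .075; python3 - <<'E'
from h import *
snap('side','s2.png',(250,140,370,240),6)
for n in ('top','side'):
    im=imaging.camera(n); c=(255,160,380,240) if n=='top' else (260,170,380,270)
    q=cv2.inRange(cv2.cvtColor(np.ascontiguousarray(im),cv2.COLOR_RGB2HSV),(0,150,90),(6,255,255))
    ce=np.argwhere(q[c[1]:c[3],c[0]:c[2]])[:,::-1]+c[:2]; print(n,len(ce),onz(n,ce.mean(0),.043))
    imaging.cut_out
E
```

```text
time: 7.92
position: [0.5314, 0.0255, 0.0744]
tool_rot: [0.5, 0.498, -0.498, 0.504]
ft_force: [-3.0, -3.4, 2.2]
grip_width: 0.0354
t 7.925 pos [531.42  25.52  74.4 ] q [-0.16  0.63  1.79 -0.01  0.71 -0.16] w 35.37971265834057 F [-3.01 -3.43  2.22]
axes
 [[ 0.01  1.    0.  ]
 [-0.    0.   -1.  ]
 [-1.    0.01  0.  ]]
shift [-0.6  -0.42 -0.38]
turn x 0.013528626641808036
turn x -179.9864713733582
tilt rotvec deg [ 0.    0.26 -0.42]
top 0 [nan nan nan]
side 205 [0.51815282 0.04369714 0.043     ]<stdin>:6: RuntimeWarning: Mean of empty slice.
  ret = um.true_divide(
```

View pics/s2.png

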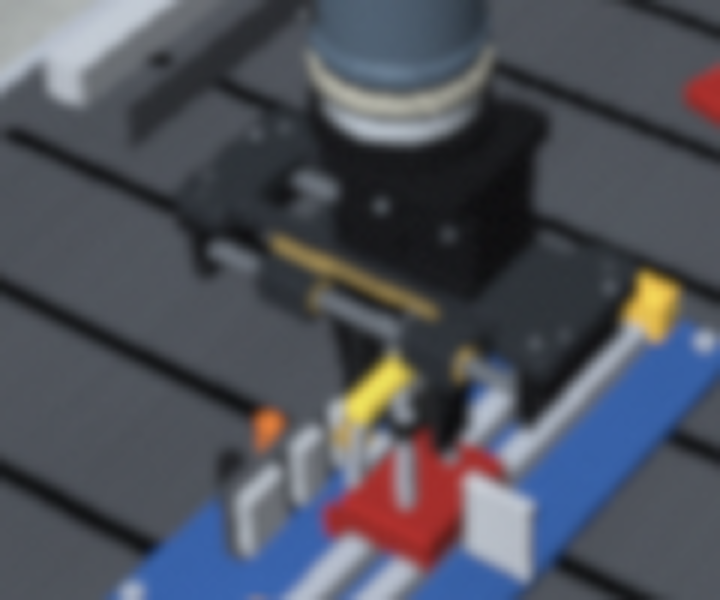

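```bash
python3 - <<'E'
from h import *
np.set_printoptions(precision=4,suppress=True)
# template: blade+posts patches between stored pictures (both 6x crops)
a=cv2.imread('pics/s1.png');b=cv2.imread('pics/s2.png')
for nm,(x0,y0,x1,y1),z in (('blade',(450,410,535,530),.045),('blockfront',(310,440,440,520),.035),('post',(385,390,415,460),.065),('lever',(295,320,340,365),.092)):
    t=a[y0:y1,x0:x1]; r=cv2.matchTemplate(b,t,cv2.TM_CCOEFF_NORMED); _,v,_,l=cv2.minMaxLoc(r)
    c=np.array([(x0+x1)/2,(y0+y1)/2]); d=np.array(l)-[x0,y0]
    p=onz('side',c/6+[260,140],z);q=onz('side',(c+d)/6+[250,140],z); print(nm,v,d,p,q,(q-p)*1000)
E
```

```text
blade 0.9882152080535889 [ 9 54] [ 0.4755 -0.0079  0.045 ] [0.4758 0.0328 0.045 ] [ 0.3146 40.7629  0.    ]
blockfront 0.9974310994148254 [ 7 54] [0.5213 0.0189 0.035 ] [0.5216 0.0598 0.035 ] [ 0.2128 40.9084  0.    ]
post 0.9883940815925598 [ 7 54] [0.5146 0.0084 0.065 ] [0.5146 0.0494 0.065 ] [-0.0053 41.0068  0.    ]
lever 0.8125585317611694 [-58  94] [0.5593 0.0083 0.092 ] [0.5662 0.0856 0.092 ] [ 6.9456 77.3403  0.    ]
```

```bash
python3 -m inch '[[34,[0,0,-0.7],[0,0,0]],[34,[0,0,0],[0,0,0]]]'; python3 -m inch '[[70,[0,0,0],[0,0,0]],[85,[0,0,0],[0,0,0]],[85,[0,0,0],[0,0,0]],[85,[0,0,0],[0,0,0]]]'; python3 g.py .531 .0259 .075; python3 - <<'E'
from h import *
snap('side','s3.png',(250,140,370,240),6)
snap('top','t3.png',(255,160,355,240),6)
for n in ('top','side'):
  for k in ('fixed_bar','lever_bar','tooth_tip'): print(n,k,[(onz(n,r['pixel'],.042 if k[0]=='t' else .092).round(4),round(r['confidence'],2)) for r in imaging.tip_of(n,k)[:1]])
a=cv2.imread('pics/s1.png');b=cv2.imread('pics/s3.png')
for nm,(x0,y0,x1,y1),z in (('blockfront',(310,440,440,520),.035),('lever',(300,280,390,365),.092)):
    t=a[y0:y1,x0:x1]; r=cv2.matchTemplate(b,t,cv2.TM_CCOEFF_NORMED); _,v,_,l=cv2.minMaxLoc(r)
    c=np.array([(x0+x1)/2,(y0+y1)/2]); d=np.array(l)-[x0,y0]
    p=onz('side',c/6+[260,140],z);q=onz('side',(c+d)/6+[250,140],z); print(nm,v,((q-p)*1000).round(2))
E
```

```text
time: 8.32
position: [0.5314, 0.026, 0.0744]
tool_rot: [0.5, 0.498, -0.499, 0.504]
ft_force: [-2.8, -1.1, 1.3]
grip_width: 0.0357
time: 8.82
position: [0.54, 0.0262, 0.0751]
tool_rot: [0.505, 0.493, -0.495, 0.507]
ft_force: [-0.4, -0.5, -0.6]
grip_width: 0.068
t 8.825 pos [539.95  26.16  75.09] q [-0.16  0.63  1.78 -0.    0.7  -0.16] w 67.9553955472525 F [-0.4  -0.5  -0.63]
axes
 [[ 0.02  1.    0.  ]
 [-0.    0.   -1.  ]
 [-1.    0.02  0.  ]]
shift [-0.13 -8.95  0.26]
turn x -0.16618060001004756
turn x 179.83381939998995
tilt rotvec deg [ 0.    0.23 -1.39]
top fixed_bar []
top lever_bar []
top tooth_tip []
side fixed_bar [(array([0.511 , 0.0362, 0.092 ]), 0.58)]
side lever_bar [(array([0.5619, 0.0302, 0.092 ]), 0.46)]
side tooth_tip [(array([0.5723, 0.0269, 0.042 ]), 0.7)]
blockfront 0.9975515007972717 [ 0.22 41.66 -0.  ]
lever 0.9460662007331848 [ 0.57 42.68  0.  ]
```

View pics/s3.png

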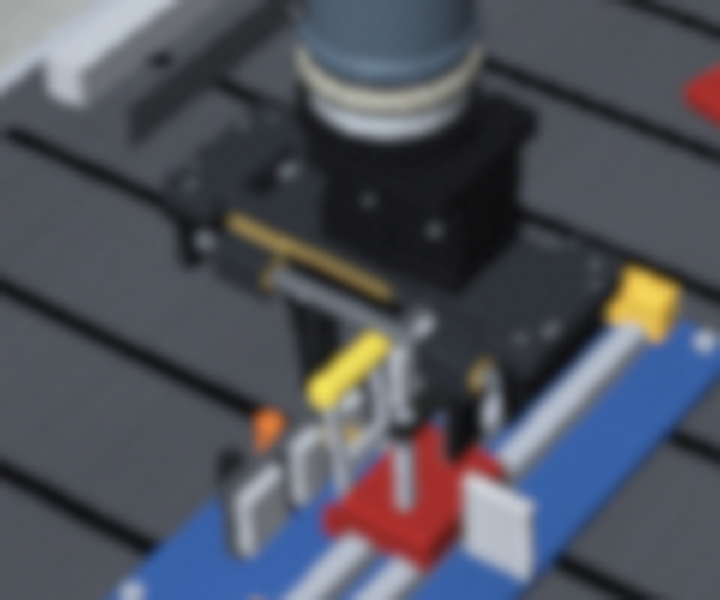

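The lever bar is back at its sprung-out x position (0.6 mm from the start; on a land it would be about 11 mm short), so the tooth has dropped in. Next I'll open fully and retreat.

```bash
python3 -m inch '[[87,[0,0,0],[0,0,0]],[87,[0,0,0],[0,0,0]],[87,[-8,0,0],[0,0,0]],[87,[-20,0,0],[0,0,0]],[87,[-40,0,0],[0,0,0]],[87,[-50,0,0],[0,0,0]]]'; python3 -m inch '[[87,[-20,0,45],[0,0,0]],[87,[0,0,50],[0,0,0]],[87,[0,0,50],[0,0,0]],[87,[0,0,50],[0,0,0]],[87,[0,0,50],[0,0,0]],[87,[0,0,50],[0,0,0]],[87,[0,0,0],[0,0,0]]]'; python3 - <<'E'
from h import *
np.set_printoptions(precision=4,suppress=True)
snap('top','t4.png',(255,160,380,240),6); snap('side','s4.png',(250,140,370,240),6)
im=imaging.camera('top');hsv=cv2.cvtColor(np.ascontiguousarray(im),cv2.COLOR_RGB2HSV)
q=cv2.inRange(hsv,(20,120,120),(35,255,255))[160:240,285:350]; ce=np.argwhere(q)[:,::-1]+[285,160]; print(len(ce),onz('top',ce.mean(0),.092))
a=cv2.imread('pics/c_top.png');b=cv2.imread('pics/t4.png')
for nm,(x0,y0,x1,y1),z in (('lever',(335,155,440,190),.092),('block',(315,195,455,315),.043),('blade',(365,310,400,380),.06)):
    t=a[y0:y1,x0:x1]; _,v,_,l=cv2.minMaxLoc(cv2.matchTemplate(b,t,cv2.TM_CCOEFF_NORMED))
    c=np.array([(x0+x1)/2,(y0+y1)/2])
    print(nm,v,(onz('top',(c+np.array(l)-[x0,y0])/6+[255,160],z)-onz('top',c/6+[255,160],z))*1000)
E
```

```text
time: 9.98
position: [0.5341, 0.0267, 0.1935]
tool_rot: [0.503, 0.495, -0.497, 0.504]
ft_force: [0.5, -0.3, 1.1]
grip_width: 0.087
time: 10.85
position: [0.5377, -0.2774, 0.2262]
tool_rot: [0.505, 0.49, -0.493, 0.511]
ft_force: [-0.1, 0.8, 0.1]
grip_width: 0.0872
45 [0.5607 0.0267 0.092 ]
lever 0.7967367172241211 [-0.5128 41.6991  0.    ]
block 0.9777364134788513 [ 0.5136 42.0587  0.    ]
blade 0.9556570053100586 [ 0.516 41.874  0.   ]
```

View pics/t4.png

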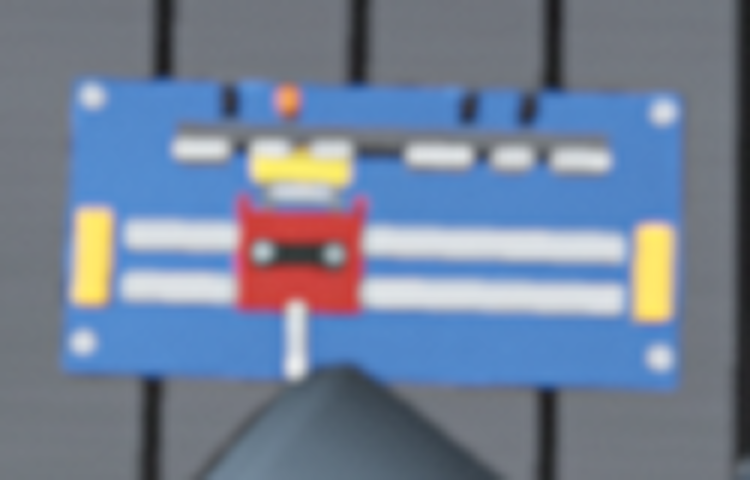

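```bash
python3 -c "
from rig import robot,get_obs
print(get_obs()['time'],robot.hand_in())"
```

```text
the job is handed in; nothing more can be done
11.0 None
```

The red carriage is in the notch beside the orange marker, and I handed the job in at 11 s. I squeezed the lever at up to 25 N grip (both bars measured about 36 mm across, i.e. against the stop). I held it there for about 42 mm along the rail, then let go once. The tooth dropped in first time, with no searching.

**Last checks (top camera):**
- **Carriage:** it moved 41.9–42.1 mm, against about 41.7 mm to the notch I measured in the picture.
- **Lever:** it is within about 0.5 mm of its sprung-out position; resting on a land it would be about 11 mm short. The brass shows in the gap.
- **Gripper:** it is open, about 0.3 m away and 0.15 m above the parts, with force readings near zero.

**Disagreements and gaps:**
- **Detector:** the networks found none of the tooth or bars in the top view while the gripper covered them, so I matched image patches instead. The lever's final patch match was weak (0.80), though the yellow-blob position agreed with it to about 1 mm.
- **Sideways drift:** the arm yielded about 5 mm while closing and 9 mm while opening. The wrist force readings at the end of each move stayed below about 7 N.
- **Loose parts:** I didn't measure the tube, jar and magnet again at the end, but every move stayed well clear of them.

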